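# Shut and latch the hatch of the amber-tumbling barrel

## Robot

A 7-joint arm with a two-finger parallel gripper is mounted at the origin on a cart in front of the work surface, level with it; the furniture and walls round the work are solid. World frame = base frame: x ahead of the robot, y to its left, z up, the work surface at z = 0. Lengths are in m, angles in degrees, forces in N, time in s.
With the tool pointing down it reaches from about 0.35 to 0.9 m from the base axis. Payload 8.1 kg.
Tool frame: the origin (TCP) lies at the very end of the fingers, on their centre line; the grasp point (between the pads) lies 19 mm behind it (bot.grip_depth is the z of the grasp point in the tool frame, in m); z points along the fingers, y is the line along which they close (so a half turn about z gives the same grasp; the last joint's range is limited). The gripper opens to 85 mm and grips with 20 to 120 N. Pads are 22 mm wide; open, the fingers measure 114 mm over their backs; the gripper's body (76 mm by 85 mm) begins 54 mm behind the grasp point. The pads swing forward as they close: fully open they stand 13 mm farther back than shut.
Start: joints at [-81.394, 24.895, 1.432, 90.138, -0.665, 64.973, -4.303], TCP at [0.156, 0.605, 0.231] pointing down, gripper open.
Joint ranges: [-149.89, 149.89], [-25.12, 119.58], [-72.63, 75.52], [4.76, 147.25], [-75.54, 255.54], [6.69, 114.76], [-157.13, 157.13]. Speed limits (degrees/s): [127.2, 127.2, 172.46, 172.46, 180, 180, 180].

## Interface

Orientations are given as a 3x3 rotation matrix whose columns are the frame's x, y, z axes.
In Python, from rig import bot, eyes, spotter gives the robot as it stands.
- The arm moves only by the tool play_rows, never from a script. Its argument "plan" is text: rows parted by semicolons, each of 5 numbers parted by spaces: the closure, from 0 (fully open) to 1 (shut), then the shift along the world's x, y, z in m, then the turn about the world's z in degrees. A call has 1 to 10 rows; each row shifts and turns the commanded pose from where the row before left it; what a row does not reach is not made up. A row lasts 1/10 s, in which the tool goes at most 50 mm and 8.59 degrees, less where a joint would pass 70% of its speed; a pose out of reach is approached as far as the arm can. A call is refused whole if a number of a shift passes 0.05 or a number of a turn 8.59, either way. A call with a gripper value outside its range is refused whole. The fingers move at their own pace and stop on an object; "squeeze" is the grip in N (left out, the last holds). Time passes only in rows, so rows that do not move let the fingers close. It gives the time, the measured TCP pose, the force, the opening and the grip force at its end, in the units of the state.
- bot.read_state(): the state, without advancing time (a new reading comes with each control period).
- eyes.capture(name): name is "scene" or "top"; returns a dict with "pixels" (400x640x3 uint8, red, green, blue), "camera_matrix" (3x3 intrinsics, pixels), "dist" ([k1, k2, p1, p2, k3] as OpenCV has them; the pictures are not rectified), "pose" (4x4, takes a point from camera to world coordinates). Camera axes: x right, y up, looking along -z (the intrinsics and any distortion apply to the point x, -y, -z); pixel columns grow to the right and rows downward; lengths in m; the calibration is good to about 2 mm. A picture is of the moment at which its call begins. There is no depth.
- bot.close_job(): hands the job in; it is judged then, once.
Trained networks look in a picture, given as the dict that the camera call returned (one of the last four; its "shot" number tells which), for a name from the list of things; names that differ only in an ending like _2 or _b are one class to them, and where a whole thing is asked for, a point or a joint stands for the part that bears it (a point fixed in the world has none). Each returns a list of dicts, best first, with "p" (0 to 1); they miss things now and then, are a little off and sometimes report something else, mostly with a low value. They report only what shows in the picture. A call takes as long as a camera call.
- spotter.search_frame(name, picture): "centre" ([row, column] in pixels, amid what is visible of it).
- spotter.silhouettes(name, picture): "region" (400x640 bool, what is visible of it) and "centre" ([row, column] in pixels, amid what is visible of it).
- spotter.landmark_of(name, picture): "centre" ([row, column] in pixels: a listed point, or the origin of a listed thing).
The state is a dict: "time_s": time; "q": joint angles; "qd": joint speeds; "joint_efforts": joint torques, N m; "tool_pos": TCP position; "orientation": TCP orientation; "contact_force": force on the tool from outside, world axes, zero at the start; "torque": the same for the moment, N m; "opening": opening from 0.0 (shut) to 1.0 (fully open); "grip_force": force on a finger pad.
Only numpy, scipy, OpenCV 4.12 (cv2) and the standard library are available. Lean on these libraries where they do the work, as an engineer would, in place of code of your own. Each camera call takes 0.05 s, during which the arm holds its last target. There are 200 camera calls.

## Task

The tumbling barrel is loaded and has to be closed for its run: lower the hatch lid onto its rubber seal, swing the wire loop of the toggle latch over the keeper on the lid so that its bar drops behind the hook, then press the latch lever down until it lies fully home and holds the lid tight. How far the barrel has rolled in its stand is not measured, so feel your way: bear on lid and lever with less than 25 N, and leave the things standing round the barrel where they are.

Things in the scene. Friction and masses are not known exactly. Their poses are not given: they have to be found in the camera images.
- stand: Wooden stand, base board 200 x 268 mm, carrying an eight-sided wooden barrel (170 mm across flats, 174 mm long) between two uprights. Origin on the table under the middle of the barrel's axis; x points away from the robot at yaw 0, y to the left along that axis, z up; it is level and fast. By the robot's start stands a glass case: rise to z = 0.42 m before crossing to the bench.
- barrel_axis (a point): Middle of the barrel's axis, 105 mm above the stand's origin. A brake holds the barrel fast, but hatch-up only to within 0.14 rad either way about y; this roll is in no reading: look or feel for it. The _nominal points are fixed to the stand and hold for zero roll: turn them about this axis by the roll. Hatch and latch are centred on y = 0 of the stand; lengths below lie in its x-z plane.
- hinge_nominal (a point): Lid hinge axis for zero roll, at x 38, z 194.5 mm of the stand, on the far side of the hatch. The lid is a 6 mm wooden panel 134 mm wide (y), reaching 72.5 mm from the axis towards the robot; its outer face lies 4 mm above the axis.
- lid (a joint): Angle of the hatch lid: 0 level with the barrel's top (pulled tight), growing as the edge near the robot rises. Its stiff hinge stays where it is left (about 2 N at the edge moves it). It comes to rest on the unsquashed seal at 0.075.
- seal (a joint): Rubber seal round the hatch, squashed by the lid: 0.075 free, 0 flat. It takes some 8 N near the lid's edge to start squashing it and over 60 N to flatten it, more than may be used on the lid: only the latch pulls the lid tight.
- keeper_nominal (a point): Where the middle of the loop's bar seats behind the keeper's hook, for zero roll and lid at 0 (it rides on the lid: 62 mm nearer than the hinge axis, 15.5 mm above it). Steel keeper 25 mm wide: flat saddle 2.4 mm below this point, 9 mm above the lid, running 28 mm on behind; at its front a 3 mm upright hook, rear face 2.2 mm in front of this point, top 11 mm above the saddle, leaning back.
- pivot_nominal (a point): Lever pivot for zero roll, at x -66.3, z 178.7 mm of the stand, on the barrel side that slopes at 45 degrees towards the robot. The steel lever is 19 mm wide and 70 mm long from here; its upper face is 6 mm above the line from the pivot, the tip bent up. It stays where it is left.
- lever (a joint): Latch lever: 0 home, down the slope against its stop; grows as the tip rises, at most 1.75. Direction from the pivot: 3.927 minus this reading (rad from +x towards +z, zero roll). With the loop hooked, load starts near 0.8, peaks at about 10 N near the tip at 0.5, eases, passes centre at 0.07, then a hard stop at 0; let go above 0.1 it may spring open.
- loop (a joint): Free-swinging 4.8 mm wire loop, 38 mm wide over both legs, end bar 70 mm from its pivot. That pivot lies 18 mm from the lever pivot in direction 3.843 - lever; the loop points in direction 0.654 - lever + this reading (rad from +x to +z). 0: hooked, lever home; 3.35: folded back on the lever. Pulling it raises the lever; drawn right out it passes the hook's top by some 10 mm. Pinch it across the bar's ends.
- bowl: Small turned wooden bowl with amber lumps, 91 mm across, 40 mm high, origin under its middle; to be left alone.
- brush: Wooden bench brush lying on the table, 163 mm long, origin under its middle; to be left alone.
- glue: White glue bottle with a spout, 34 mm across, 86 mm tall, origin under its middle; to be left alone.
- cutters: Small side cutters lying on the table, 119 mm long, origin under their middle; to be left alone.

How it is judged:
By the outcome, as a careful person would: the job done as asked, in the order asked, and still so for the second after the job is handed in, with the robot touching nothing.
It also fails if it takes over 72 s, if anything falls off the work surface, if the arm or the gripper's body presses on something with over 40 N, if the wrist force passes 120 N, or if a joint passes its speed limit or range.

## Working session

There is one attempt and no reset: what is moved stays moved. The work goes in short steps, Python scripts to look and compute and a tool call to move; the robot and the scene stay as the last step left them, time stands still between calls to the robot, and variables do not carry over. Pictures are saved under pics/ and viewed, at most 10 in all, crops included, and the job is handed in when it is done.

Besides the shell and the picture viewer there is one more tool, called in YAML: its name, and indented under it one key for each argument. play_rows: Moves the arm, as the interface text tells. Its arguments: {"type":"object","properties":{"plan":{"type":"string"},"squeeze":{"type":"number"}},"required":["plan"]}

```bash
mkdir -p pics; ls
cat > h.py <<'E'
import numpy as np, cv2
from rig import bot, eyes, spotter
def proj(c,P):
    T=np.linalg.inv(c["pose"]); p=(T[:3,:3]@np.atleast_2d(P).T).T+T[:3,3]
    p=p*[1,-1,-1]
    return cv2.projectPoints(p,np.zeros(3),np.zeros(3),np.array(c["camera_matrix"]),np.array(c["dist"]))[0][:,0]
def ray(c,rc):
    u=cv2.undistortPoints(np.array([[[rc[1],rc[0]]]],float),np.array(c["camera_matrix"]),np.array(c["dist"]))[0,0]
    d=c["pose"][:3,:3]@np.array([u[0],-u[1],-1]); return c["pose"][:3,3],d/np.linalg.norm(d)
def atz(c,rc,z):
    o,d=ray(c,rc); return o+d*(z-o[2])/d[2]
def tri(rs):
    A=sum(np.eye(3)-np.outer(d,d) for o,d in rs); b=sum((np.eye(3)-np.outer(d,d))@o for o,d in rs); return np.linalg.solve(A,b)
def save(c,n,crop=None,s=1):
    im=c["pixels"][:,:,::-1]
    if crop: r0,r1,c0,c1=crop; im=im[r0:r1,c0:c1]
    cv2.imwrite("pics/"+n,cv2.resize(im,None,fx=s,fy=s,interpolation=cv2.INTER_CUBIC))
E
python3 - <<'E'
from h import *
np.set_printoptions(precision=4,suppress=True)
cs={n:eyes.capture(n) for n in("scene","top")}
for n,c in cs.items():
    save(c,n+"0.png"); c["pose"]=np.array(c["pose"]); print(n,c["pose"],c["camera_matrix"])
for nm in ["stand","barrel_axis","hinge_nominal","keeper_nominal","pivot_nominal","bowl","brush","glue","cutters"]:
    rs=[]
    for n,c in cs.items():
        l=spotter.landmark_of(nm,c)
        if l: print(nm,n,l[0]["centre"],round(l[0]["p"],2)); rs.append(ray(c,l[0]["centre"]))
    if len(rs)==2: print(tri(rs))
for nm in ["lid","lever","loop","seal"]:
    for n,c in cs.items():
        l=spotter.search_frame(nm,c); print(nm,n,[(x["centre"],round(x["p"],2)) for x in l[:2]])
print(bot.read_state())
E
```

```text
pics
scene [[ 0.8934  0.3229 -0.3124  0.1698]
 [-0.4492  0.6293 -0.6342 -0.7603]
 [-0.0082  0.7069  0.7072  0.9872]
 [ 0.      0.      0.      1.    ]] [[488.0692   0.     307.1895]
 [  0.     488.0692 196.2299]
 [  0.       0.       1.    ]]
top [[ 0.0017  0.9924 -0.1231  0.3923]
 [-1.      0.0016 -0.0009 -0.0029]
 [-0.0007  0.1231  0.9924  1.3155]
 [ 0.      0.      0.      1.    ]] [[433.1986   0.     322.0368]
 [  0.     433.1986 198.0982]
 [  0.       0.       1.    ]]
stand scene [265.9, 361.1] 0.57
stand top [181.1, 371.7] 0.73
[ 0.6116 -0.1555  0.0002]
barrel_axis scene [239.0, 363.8] 0.95
barrel_axis top [169.4, 379.1] 0.79
[ 0.6181 -0.1607  0.1093]
hinge_nominal scene [205.8, 381.9] 0.6
hinge_nominal top [155.8, 381.2] 0.82
[ 0.6463 -0.1585  0.2024]
keeper_nominal scene [209.7, 354.3] 0.92
keeper_nominal top [176.2, 380.8] 0.79
[ 0.5844 -0.1525  0.2158]
pivot_nominal scene [226.1, 338.3] 0.91
pivot_nominal top [194.3, 380.3] 0.65
[ 0.5428 -0.1551  0.1857]
bowl scene [319.5, 293.4] 0.77
bowl top [258.4, 358.0] 0.73
[ 0.4004 -0.1323 -0.1306]
brush scene [282.4, 264.2] 0.71
br
[... 438 characters left out ...]
 [([210.6, 384.2], 0.42)]
seal scene [([214.2, 354.1], 0.7)]
seal top [([179.7, 384.1], 0.79)]
{'time_s': 1.4, 'q': array([-81.3938,  24.8953,   1.4326,  90.1371,  -0.6655,  64.9726,
        -4.3021]), 'qd': array([ 0.1204,  0.0114, -0.0704, -0.0302,  0.0567, -0.0676,  0.0153]), 'joint_efforts': array([  0.0013, -67.0301,   1.0244, -31.6558,   0.0155,   0.0025,
        -0.    ]), 'tool_pos': array([0.1564, 0.6052, 0.2313]), 'orientation': array([[-0.9682,  0.2502,  0.    ],
       [ 0.2502,  0.9682,  0.0001],
       [ 0.    ,  0.0001, -1.    ]]), 'contact_force': array([ 0.0492,  1.0234, -0.5743]), 'torque': array([ 0.0124, -0.0051, -0.0489]), 'grip_force': 0.0, 'opening': 0.999908108966079}
```

Run:
```python
import cv2,numpy as np
a=cv2.imread("pics/scene0.png");b=cv2.imread("pics/top0.png")
x=cv2.resize(a[140:320,260:440],(600,600),interpolation=3)
cv2.imwrite("pics/sc0.png",x)
b=cv2.resize(b,(800,500)); cv2.imwrite("pics/t0b.png",b)
```

```text
(no output)
```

View pics/sc0.png

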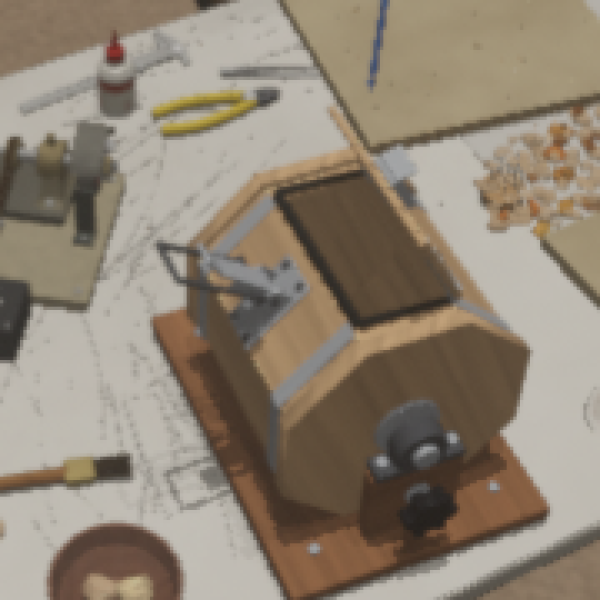

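View pics/t0b.png

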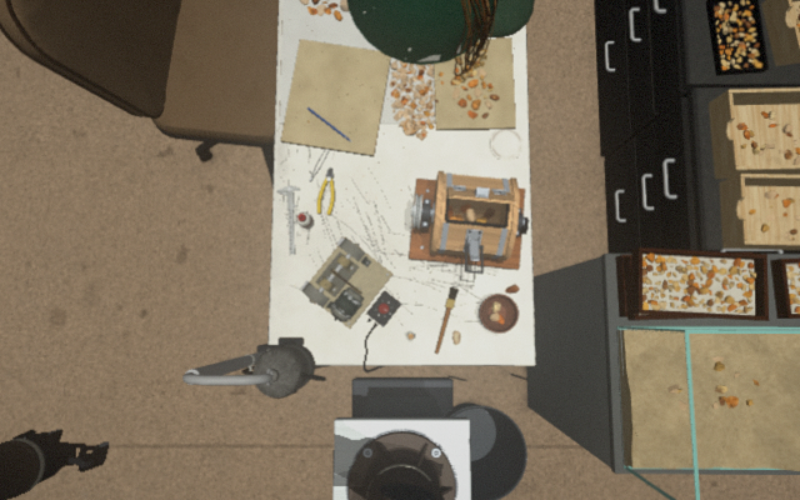

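```bash
cat >> h.py <<'E'
from scipy.optimize import least_squares
def S(pose,p):  # stand -> world ; pose x,y,yaw
    x,y,a=pose; R=np.array([[np.cos(a),-np.sin(a),0],[np.sin(a),np.cos(a),0],[0,0,1]])
    return np.atleast_2d(p)@R.T+[x,y,0]
def roll(p,r): # positive r: turn from +x towards +z... in x-z plane about axis z=.105
    p=np.array(np.atleast_2d(p),float); q=p-[0,0,.105]; o=q.copy()
    o[:,0]=q[:,0]*np.cos(r)-q[:,2]*np.sin(r); o[:,2]=q[:,0]*np.sin(r)+q[:,2]*np.cos(r); return o+[0,0,.105]
def octa(y):
    R=.085/np.cos(np.pi/8); t=np.pi/8+np.arange(9)*np.pi/4
    return np.c_[R*np.cos(t),0*t+y,.105+R*np.sin(t)]
def lines(c,img,P,col,off,s):
    q=((proj(c,P)-[off[1],off[0]]+.5)*s).astype(int)
    cv2.polylines(img,[q.reshape(-1,1,2)],False,col,1,cv2.LINE_AA)
E
python3 - <<'E'
from h import *
np.set_printoptions(precision=4,suppress=True)
cs={n:eyes.capture(n) for n in("scene","top")}
for c in cs.values(): c["pose"]=np.array(c["pose"])
obs=[("scene",(235.4,305.9),(-.1,.134)),("scene",(319.4,348.5),(-.1,-.134)),("scene",(294.5,424.4),(.1,-.134)),
("top",(257/1.25,409/1.25),(-.1,.134)),("top",(268/1.25,518/1.25),(-.1,-.134))]
for n,rc,_ in obs: print(atz(cs[n],rc,.015))
def f(v):
    return np.concatenate([(proj(cs[n],S(v[:3],[[p[0],p[1],v[3]]]))[0]-[rc[1],rc[0]]) for n,rc,p in obs]+[[ (v[3]-.015)/.01]])
r=least_squares(f,[.61,-.155,0,.015]); print(r.x,np.degrees(r.x[2]),r.fun)
p=r.x[:3]; np.save("pose.npy",p)
out=np.zeros((600,800,3),np.uint8)
c=cs["scene"]; s=5; off=(175,305); im=cv2.resize(np.ascontiguousarray(c["pixels"][off[0]:off[0]+120,off[1]:off[1]+100,::-1]),None,fx=s,fy=s,interpolation=3)
im0=im
def dr(c,im,off,s,bothy):
    for y in bothy: lines(c,im,S(p,octa(y)),(0,255,0),off,s)
    B=[[-.1,.134,.015],[-.1,-.134,.015],[.1,-.134,.015],[.1,.134,.015],[-.1,.134,.015]]; lines(c,im,S(p,B),(255,0,0),off,s)
dr(c,im,off,s,[-.087]); out[:,:500]=im
c=cs["top"]; s=3; off=(130,322); im=cv2.resize(np.ascontiguousarray(c["pixels"][off[0]:off[0]+100,off[1]:off[1]+100,::-1]),None,fx=s,fy=s,interpolation=3)
out[300:,500:]=im.copy(); dr(c,im,off,s,[-.087,.087]); out[:300,500:]=im
cv2.imwrite("pics/ov1.png",out)
E
```

```text
[ 0.5314 -0.0159  0.015 ]
[ 0.5063 -0.2796  0.015 ]
[ 0.6969 -0.3026  0.015 ]
[ 0.5308 -0.0173  0.015 ]
[ 0.5047 -0.2797  0.015 ]
[ 0.6171 -0.1577 -0.1049  0.013 ] -6.0102668745466215 [-0.2302 -0.0666 -0.855   1.2478  1.5572 -0.8455 -1.1195 -0.2171  0.1366
  0.3914 -0.1953]
```

View pics/ov1.png

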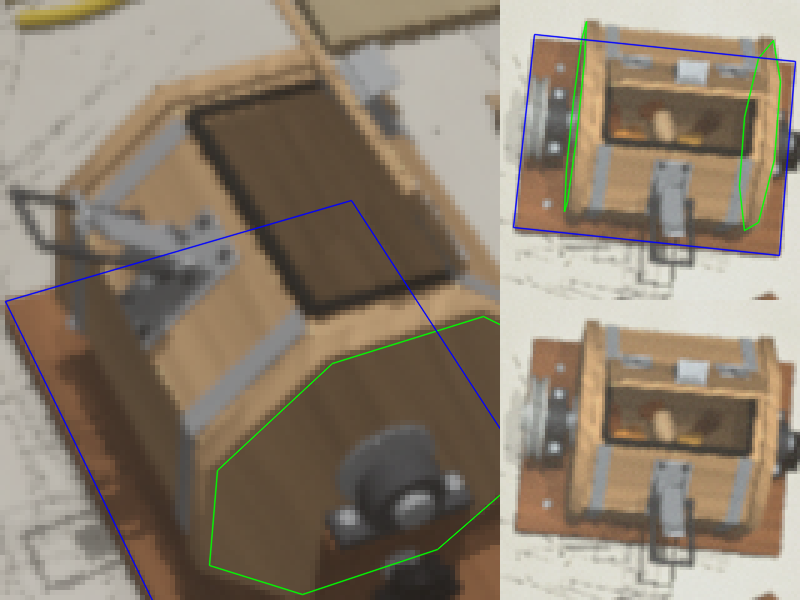

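Run:
```python
from h import *
np.set_printoptions(precision=4,suppress=True)
cs={n:eyes.capture(n) for n in("scene","top")}
for c in cs.values(): c["pose"]=np.array(c["pose"])
p0=np.load("pose.npy")
ov=lambda x,y:(305+x/5-.5+.0,175+y/5-.5)
sc=lambda x,y:(260+x*.3-.5,140+y*.3-.5)
# octa idx: 0 at 22.5deg(+x), 1 67.5, 2 112.5, 3 157.5
obs=[(ov(195,432),-1,3),(ov(318,342),-1,2),(ov(492,293),-1,1),(sc(530,350),-1,0),(ov(157,88),1,2),(ov(62,185),1,3)]
brd=[("scene",(305.9,235.4),(-.1,.134)),("scene",(348.5,319.4),(-.1,-.134)),("scene",(424.4,294.5),(.1,-.134)),
("top",(409/1.25,257/1.25),(-.1,.134)),("top",(518/1.25,268/1.25),(-.1,-.134))]
def f(v,full=True):
    out=[]
    for uv,sg,i in obs:
        P=octa(sg*v[5])[i:i+1]; P=(P-[0,0,.105])*[v[6],1,v[6]]+[0,0,.105]
        out.append(proj(cs["scene"],S(v[:3],roll(P,v[4])))[0]-uv)
    for n,uv,q in brd: out.append(proj(cs[n],S(v[:3],[[q[0],q[1],v[3]]]))[0]-uv)
    return np.concatenate(out+[[(v[3]-.015)/.005,(v[5]-.087)/.004,(v[6]-1)/.05]])
r=least_squares(f,[*p0,.015,0,.087,1],loss="soft_l1"); print(r.x); print(f(r.x)[:-3].reshape(-1,2))
J=np.linalg.inv(r.jac.T@r.jac); print(np.sqrt(np.diag(J)))
# spotter repeated landmarks for the nominal pts
pose=r.x[:3]
nom=dict(stand=[0,0,0],barrel_axis=[0,0,.105],hinge_nominal=[.038,0,.1945],keeper_nominal=[-.024,0,.21],pivot_nominal=[-.0663,0,.1787])
for k,P in nom.items():
    for n,c in cs.items():
        l=spotter.landmark_of(k,c)
        print(k,n,(np.array(l[0]["centre"])[::-1] if l else None),"nom",proj(c,S(pose,P))[0],"rolled",proj(c,S(pose,roll(P,r.x[4])))[0])
```

```text
[ 0.616  -0.1563 -0.1103  0.0129 -0.0377  0.0813  1.0693]
[[ 0.6177  4.1505]
 [ 1.4647 -0.3233]
 [-1.2918  0.6442]
 [ 0.4733 -0.7626]
 [ 3.0968 -0.5785]
 [-0.3301  1.378 ]
 [-0.654  -0.4783]
 [-1.9823  0.8776]
 [ 0.6535 -0.8174]
 [-1.7304 -0.1101]
 [-0.5214  0.972 ]]
[0.0015 0.0017 0.0094 0.0032 0.0268 0.0019 0.0171]
stand scene [360.  264.2] nom [361.4137 265.7866] rolled [359.9715 266.2206]
stand top [381.8 154.3] nom [372.3332 178.6486] rolled [372.2103 179.9061]
barrel_axis scene [366.2 243.4] nom [364.5313 238.6254] rolled [364.5313 238.6254]
barrel_axis top [376.1 168.9] nom [376.5742 172.4407] rolled [376.5742 172.4407]
hinge_nominal scene [383.4 210.9] nom [382.9887 208.152 ] rolled [384.2679 208.2281]
hinge_nominal top [382.  154.6] nom [382.1761 152.1891] rolled [382.2189 151.0873]
keeper_nominal scene [355.7 208.6] nom [358.1131 210.5636] rolled [359.7984 209.8329]
keeper_nominal top [381.4 178. ] nom [380.7197 174.1406] rolled [380.909  172.5798]
pivot_nominal scene [338.1 222.2] nom [339.7028 225.2424] rolled [340.925  224.1652]
pivot_nominal top [380.9 192.9] nom [377.6161 191.89  ] rolled [377.8359 190.7115]
```

Run:
```python
from h import *
np.set_printoptions(precision=4,suppress=True)
cs={n:eyes.capture(n) for n in("scene","top")}
for c in cs.values(): c["pose"]=np.array(c["pose"])
ov=lambda x,y:(175+y/5-.5,305+x/5-.5)
tp=lambda x,y:(130+(y-300)/3-.5,322+(x-500)/3-.5)
pose=np.array([.616,-.157,-.105])
def loc(w): 
    a=pose[2];d=w-[pose[0],pose[1],0];return np.array([np.cos(a)*d[0]+np.sin(a)*d[1],-np.sin(a)*d[0]+np.cos(a)*d[1],d[2]])
for nm,a,b in [("bar+",ov(12,192),tp(652,563)),("bar-",ov(45,243),tp(692,563))]:
    rs=[ray(cs["scene"],a),ray(cs["top"],b)]; w=tri(rs)
    print(nm,w,loc(w),"miss",[np.linalg.norm(np.cross(w-o,d)) for o,d in rs])
out=np.zeros((600,800,3),np.uint8)
out[:,:400]=cv2.resize(cs["scene"]["pixels"][200:260,300:340,::-1],(400,600),interpolation=3)
out[:400,400:]=cv2.resize(cs["top"]["pixels"][180:225,358:403,::-1],(400,400),interpolation=3)
cv2.imwrite("pics/z1.png",out)
for n,c in cs.items():
  for k in("lever","loop","lid"):
    l=spotter.silhouettes(k,c)
    for x in l[:1]:
        r,q=np.nonzero(x["region"]); print(k,n,x["p"],r.min(),r.max(),q.min(),q.max(),x["centre"])
```

```text
bar+ [ 0.4794 -0.1278  0.2327] [-0.1389  0.0148  0.2327] miss [np.float64(0.000746953121475068), np.float64(0.0007469531214750827)]
bar- [ 0.4788 -0.1608  0.2338] [-0.136  -0.0181  0.2338] miss [np.float64(0.00012613076176258244), np.float64(0.00012613076176268132)]
lever scene 0.66 173 321 306 424 [251.1, 365.5]
loop scene 0.69 215 229 310 335 [225.7, 328.0]
lid scene 0.79 172 229 359 398 [197.4, 381.4]
lever top 0.81 192 218 372 386 [201.1, 377.7]
loop top 0.69 192 218 372 386 [198.6, 379.1]
lid top 0.98 150 163 359 411 [154.1, 385.1]
```

View pics/z1.png

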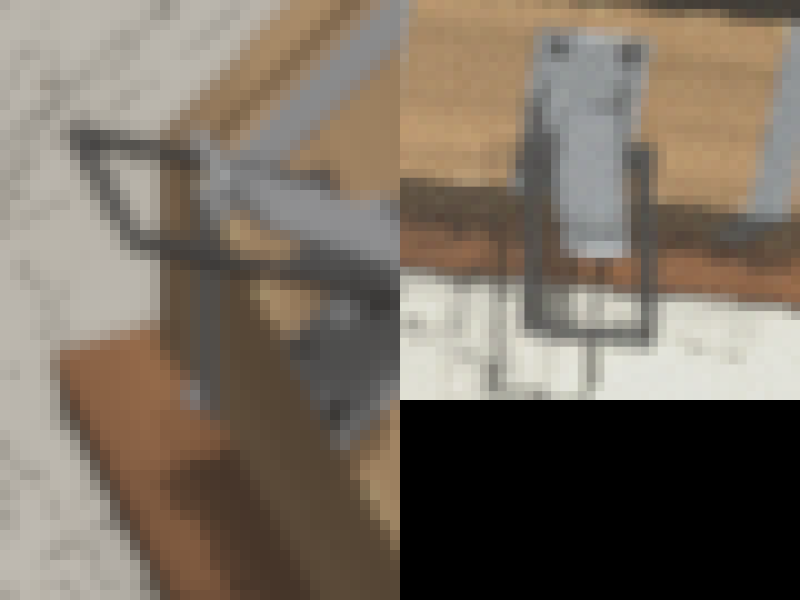

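play_rows:
  plan: "0.3 0 0 0.05 0; 0.3 0 0 0.05 0; 0.3 0 0 0.05 0; 0.3 0 0 0.05 0; 0.3 0 0 0 0"
  squeeze: 20

```text
time_s: 3.0
tool_pos: [0.1568, 0.607, 0.4393]
orientation: [[-0.968, 0.25, 0.002], [0.25, 0.968, 0.012], [0.001, 0.012, -1.0]]
contact_force: [-0.4, 0.1, -0.4]
opening: 0.701
grip_force: 0.0
```

play_rows:
  plan: "1 0.028 -0.0405 0 1; 1 0.028 -0.0405 0 1; 1 0.028 -0.0405 0 1; 1 0.028 -0.0405 0 1; 1 0.028 -0.0405 0 1; 1 0.028 -0.0405 0 1; 1 0.028 -0.0405 0 1; 1 0.028 -0.0405 0 1; 1 0.028 -0.0405 0 0; 1 0.028 -0.0405 0 0"

```text
time_s: 4.0
tool_pos: [0.4371, 0.1982, 0.4316]
orientation: [[-0.994, 0.113, 0.001], [0.113, 0.994, 0.001], [-0.001, 0.001, -1.0]]
contact_force: [0.4, 0.4, -0.1]
opening: -0.003
grip_force: 0.0
```

play_rows:
  plan: "1 0.028 -0.0405 0 0; 1 0.028 -0.0405 0 0; 1 0.028 -0.0405 0 0; 1 0.028 -0.0405 0 0; 1 0.028 -0.0405 0 0; 1 0.028 -0.0405 0 0; 1 0.028 -0.0405 0 0; 1 0.028 -0.0405 0 0; 1 0 0 0 0; 1 0 0 0 0"

```text
time_s: 5.0
tool_pos: [0.6605, -0.1254, 0.4302]
orientation: [[-0.993, 0.116, -0.002], [0.116, 0.993, -0.001], [0.001, -0.001, -1.0]]
contact_force: [0.0, 0.4, 0.3]
opening: -0.003
grip_force: 0.0
```

play_rows:
  plan: "1 0.01 0.003 -0.04 0; 1 0 0 -0.04 0; 1 0 0 -0.03 0; 1 0 0 -0.025 0; 1 0 0 -0.02 0; 1 0 0 0 0; 1 0 0 0 0"

```text
time_s: 5.7
tool_pos: [0.6704, -0.1195, 0.2774]
orientation: [[-0.994, 0.111, 0.001], [0.111, 0.994, 0.001], [-0.001, 0.001, -1.0]]
contact_force: [0.4, 0.0, 0.1]
opening: -0.004
grip_force: 0.0
```

Run:
```python
from h import *
c=eyes.capture("scene"); t=eyes.capture("top")
out=np.zeros((600,800,3),np.uint8)
out[:,:480]=cv2.resize(c["pixels"][150:250,320:400,::-1],(480,600),interpolation=3)
out[:320,480:]=cv2.resize(t["pixels"][130:210,340:420,::-1],(320,320),interpolation=3)
cv2.imwrite("pics/z2.png",out); print(bot.read_state()["tool_pos"],bot.read_state()["contact_force"])
```

```text
[ 0.6710128  -0.12038294  0.27825323] [-1.04441358 -0.1128745   0.21311081]
```

View pics/z2.png

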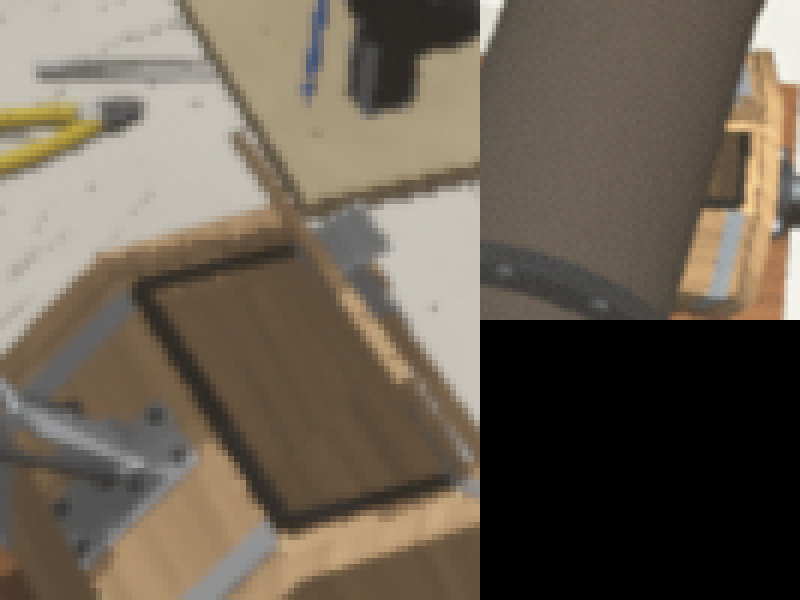

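play_rows:
  plan: "1 0 0 -0.01 0; 1 0 0 -0.01 0; 1 -0.01 0.001 0 0; 1 -0.01 0.001 0 0; 1 -0.006 0.0005 -0.003 0; 1 0 0 0 0"

```text
time_s: 6.4
tool_pos: [0.6433, -0.1184, 0.2535]
orientation: [[-0.994, 0.113, -0.0], [0.113, 0.994, 0.0], [0.0, 0.0, -1.0]]
contact_force: [0.1, -1.0, 0.9]
opening: -0.001
grip_force: 0.0
```

play_rows:
  plan: "1 -0.005 0.0005 -0.003 0; 1 -0.005 0.0005 -0.003 0; 1 -0.005 0.0005 -0.003 0; 1 -0.004 0 -0.004 0; 1 -0.004 0.0005 -0.005 0; 1 0 0 0 0"

```text
time_s: 7.0
tool_pos: [0.6203, -0.1163, 0.2344]
orientation: [[-0.994, 0.113, -0.002], [0.113, 0.994, 0.0], [0.002, 0.0, -1.0]]
contact_force: [-0.6, 0.2, -0.6]
opening: 0.004
grip_force: 0.0
```

play_rows:
  plan: "1 -0.003 0 -0.006 0; 1 -0.002 0 -0.006 0; 1 -0.002 0 -0.006 0; 1 -0.002 0 -0.005 0; 1 0 0 0 0; 1 0 0 0 0"

```text
time_s: 7.6
tool_pos: [0.6122, -0.1164, 0.2121]
orientation: [[-0.994, 0.113, -0.0], [0.113, 0.994, -0.0], [0.0, -0.0, -1.0]]
contact_force: [-0.2, 0.3, 0.2]
opening: -0.0
grip_force: 0.0
```

play_rows:
  plan: "1 -0.001 0 -0.002 0; 1 0 0 -0.002 0; 1 0 0 -0.001 0; 1 0 0 0 0; 1 0 0 0 0"

```text
time_s: 8.1
tool_pos: [0.6114, -0.1163, 0.2073]
orientation: [[-0.994, 0.113, 0.0], [0.113, 0.994, 0.0], [-0.0, 0.0, -1.0]]
contact_force: [0.3, 0.7, 0.2]
opening: 0.002
grip_force: 0.0
```

play_rows:
  plan: "1 0 0 -0.001 0; 1 0 0 -0.001 0; 1 0 0 0 0; 1 0 0 0 0"

```text
time_s: 8.5
tool_pos: [0.6114, -0.1164, 0.2053]
orientation: [[-0.994, 0.113, 0.0], [0.113, 0.994, 0.0], [-0.0, 0.0, -1.0]]
contact_force: [0.1, -0.4, -0.5]
opening: 0.0
grip_force: 0.0
```

Run:
```python
from h import *
c=eyes.capture("scene"); t=eyes.capture("top")
out=np.zeros((600,800,3),np.uint8)
out[:,:480]=cv2.resize(c["pixels"][150:250,320:400,::-1],(480,600),interpolation=3)
out[:320,480:]=cv2.resize(t["pixels"][130:210,340:420,::-1],(320,320),interpolation=3)
cv2.imwrite("pics/z3.png",out)
```

```text
(no output)
```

View pics/z3.png

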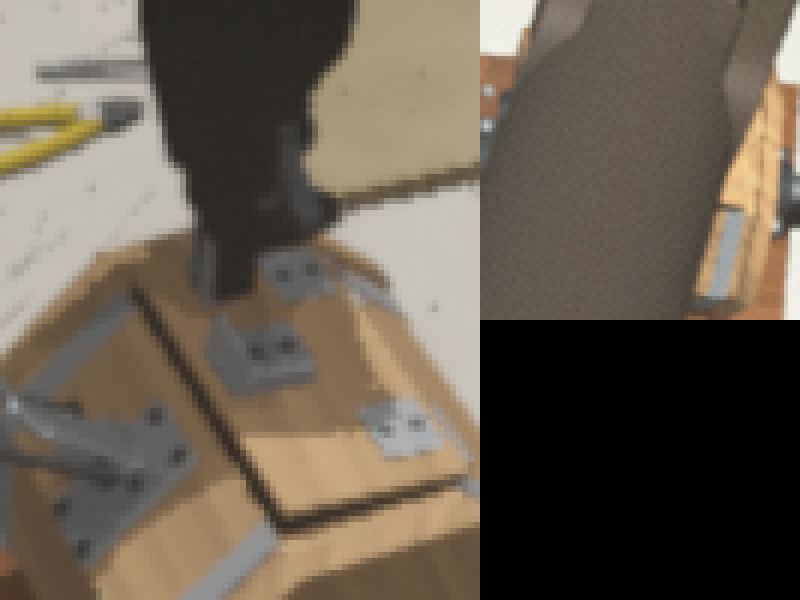

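play_rows:
  plan: "1 0 0 -0.001 0; 1 0 0 -0.001 0; 1 0 0 0 0; 1 0 0 0 0"

```text
time_s: 9.0
tool_pos: [0.6114, -0.1163, 0.2033]
orientation: [[-0.994, 0.113, 0.0], [0.113, 0.994, 0.0], [-0.0, 0.0, -1.0]]
contact_force: [0.3, 0.0, 0.4]
opening: -0.002
grip_force: 0.0
```

play_rows:
  plan: "1 0 0 -0.001 0; 1 0 0 0 0; 1 0 0 0 0"

```text
time_s: 9.3
tool_pos: [0.6114, -0.1164, 0.2026]
orientation: [[-0.994, 0.113, 0.0], [0.113, 0.994, 0.0], [-0.0, 0.0, -1.0]]
contact_force: [-0.6, 0.3, 4.0]
opening: 0.002
grip_force: 1.8
```

play_rows:
  plan: "1 0 0 -0.0005 0; 1 0 0 0 0; 1 0 0 0 0"

```text
time_s: 9.6
tool_pos: [0.6114, -0.1164, 0.2025]
orientation: [[-0.994, 0.113, 0.001], [0.113, 0.994, 0.0], [-0.001, 0.0, -1.0]]
contact_force: [-2.4, 0.1, 7.4]
opening: 0.002
grip_force: 3.6
```

play_rows:
  plan: "1 0 0 -0.0005 0; 1 0 0 0 0; 1 0 0 0 0"

```text
time_s: 9.9
tool_pos: [0.6114, -0.1164, 0.2023]
orientation: [[-0.994, 0.113, 0.001], [0.113, 0.994, 0.0], [-0.001, 0.0, -1.0]]
contact_force: [-3.9, 0.4, 10.4]
opening: 0.003
grip_force: 5.1
```

play_rows:
  plan: "1 0 0 0.02 0; 1 0 0 0.02 0; 1 0.0285 -0.044 0 0; 1 0 0 -0.02 0; 1 0 0 -0.015 0; 1 0 0 -0.003 0; 1 0 0 0 0; 1 0 0 0 0"

```text
time_s: 10.7
tool_pos: [0.6387, -0.1575, 0.2038]
orientation: [[-0.994, 0.112, 0.0], [0.112, 0.994, 0.0], [-0.0, 0.0, -1.0]]
contact_force: [0.3, -0.6, 0.2]
opening: 0.003
grip_force: 0.0
```

play_rows:
  plan: "1 0 0 -0.001 0; 1 0 0 0 0; 1 0 0 0 0"

```text
time_s: 11.0
tool_pos: [0.6387, -0.1582, 0.2027]
orientation: [[-0.994, 0.113, 0.001], [0.113, 0.994, 0.0], [-0.001, 0.0, -1.0]]
contact_force: [-0.3, -0.3, 0.6]
opening: 0.005
grip_force: 0.0
```

play_rows:
  plan: "1 0 0 -0.001 0; 1 0 0 0 0; 1 0 0 0 0"

```text
time_s: 11.3
tool_pos: [0.6385, -0.1583, 0.2013]
orientation: [[-0.994, 0.113, -0.0], [0.113, 0.994, 0.0], [0.0, 0.0, -1.0]]
contact_force: [-0.0, 0.6, -0.3]
opening: -0.0
grip_force: 0.0
```

play_rows:
  plan: "1 0 0 -0.001 0; 1 0 0 0 0; 1 0 0 0 0"

```text
time_s: 11.6
tool_pos: [0.6386, -0.1584, 0.2004]
orientation: [[-0.994, 0.113, 0.0], [0.113, 0.994, -0.0], [-0.0, -0.0, -1.0]]
contact_force: [-0.4, -0.3, 0.7]
opening: 0.001
grip_force: 0.7
```

play_rows:
  plan: "1 0 0 -0.0005 0; 1 0 0 0 0; 1 0 0 0 0"

```text
time_s: 11.9
tool_pos: [0.6386, -0.1584, 0.2003]
orientation: [[-0.994, 0.113, 0.001], [0.113, 0.994, 0.0], [-0.001, 0.0, -1.0]]
contact_force: [-1.9, 1.1, 6.1]
opening: 0.001
grip_force: 2.7
```

play_rows:
  plan: "1 0 0 -0.0005 0; 1 0 0 0 0; 1 0 0 0 0"

```text
time_s: 12.2
tool_pos: [0.6387, -0.1584, 0.2002]
orientation: [[-0.994, 0.113, 0.001], [0.113, 0.994, 0.0], [-0.001, 0.0, -1.0]]
contact_force: [-2.4, 0.5, 7.2]
opening: 0.001
grip_force: 4.2
```

play_rows:
  plan: "1 0 0 0.05 0; 0.3 0 0 0.05 0; 0.3 -0.045 0.004 0 0; 0.3 -0.045 0.004 0 0; 0.3 -0.045 0.004 0 0; 0.3 -0.0235 0.0025 0 0; 0.3 0 0 -0.03 0; 0.3 0 0 0 0; 0.3 0 0 0 0"

```text
time_s: 13.1
tool_pos: [0.4801, -0.1437, 0.2695]
orientation: [[-0.994, 0.113, -0.001], [0.113, 0.994, -0.0], [0.001, -0.0, -1.0]]
contact_force: [-0.2, -0.2, 1.2]
opening: 0.698
grip_force: 0.0
```

Run:
```python
from h import *
c=eyes.capture("scene")
out=cv2.resize(c["pixels"][150:250,290:400,::-1],(660,600),interpolation=3)
s=bot.read_state(); print(s["tool_pos"],s["opening"])
c["pose"]=np.array(c["pose"])
for p,col in [((.0,0),(0,255,0)),((.019,0),(255,0,0)),((-.019,0),(0,0,255))]:
    P=S([.616,-.157,-.105],[[-.1365,-.001+p[0],.233]]); q=(proj(c,P)[0]-[290,150]+.5)*6; cv2.circle(out,tuple(q.astype(int)),3,col,-1)
cv2.imwrite("pics/z4.png",out)
```

```text
[ 0.48063501 -0.14395242  0.26991506] 0.6996853055838873
```

View pics/z4.png

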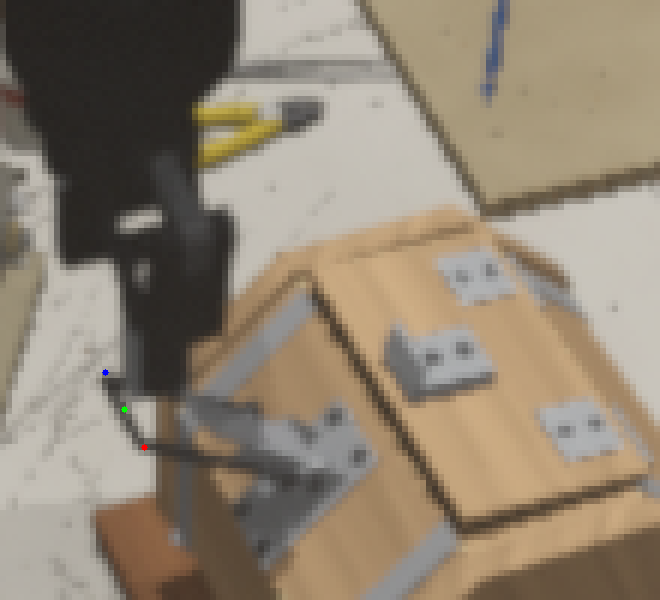

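play_rows:
  plan: "0.3 0 0 -0.02 0; 0.3 0 0 -0.02 0; 0.3 0 0 -0.01 0; 0.3 0 0 0 0; 0.3 0 0 0 0"
  squeeze: 20

```text
time_s: 13.65
tool_pos: [0.4806, -0.1441, 0.22]
orientation: [[-0.994, 0.113, 0.001], [0.113, 0.994, -0.0], [-0.001, -0.0, -1.0]]
contact_force: [-0.1, -0.4, 0.8]
opening: 0.701
grip_force: 0.0
```

play_rows:
  plan: "0.45 0 0 0 0; 0.55 0 0 0 0; 0.6 0 0 0 0; 0.65 0 0 0 0; 0.7 0 0 0 0; 0.7 0 0 0 0; 0.7 0 0 0 0; 0.7 0 0 0 0"
  squeeze: 20

```text
time_s: 14.45
tool_pos: [0.4797, -0.1443, 0.2194]
orientation: [[-0.994, 0.114, -0.0], [0.114, 0.994, -0.0], [0.0, -0.0, -1.0]]
contact_force: [-3.8, -4.0, 2.6]
opening: 0.432
grip_force: 20.1
```

play_rows:
  plan: "0.7 0.006 -0.001 0.0065 0; 0.7 0.0065 -0.0005 0.0055 0; 0.7 0.0075 -0.001 0.0053 0; 0.7 0.0078 -0.001 0.0045 0; 0.7 0 0 0 0; 0.7 0 0 0 0"

```text
time_s: 15.05
tool_pos: [0.5078, -0.1473, 0.2411]
orientation: [[-0.994, 0.113, -0.0], [0.113, 0.994, 0.0], [0.0, 0.0, -1.0]]
contact_force: [-2.6, -2.0, 4.0]
opening: 0.429
grip_force: 20.4
```

Run:
```python
from h import *
c=eyes.capture("scene")
out=cv2.resize(c["pixels"][150:250,290:400,::-1],(660,600),interpolation=3)
s=bot.read_state(); print(s["tool_pos"],s["opening"],s["contact_force"])
cv2.imwrite("pics/z5.png",out)
```

```text
[ 0.50767604 -0.14727906  0.24101054] 0.4280272478254448 [-2.57772054 -2.45543723  3.62934286]
```

View pics/z5.png

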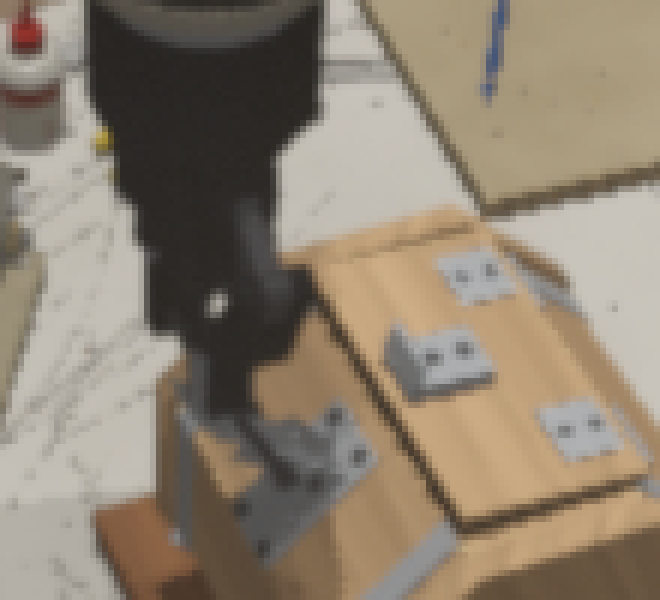

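play_rows:
  plan: "0.7 0.0085 -0.001 0.0035 0; 0.7 0.0088 -0.001 0.002 0; 0.7 0.009 -0.001 0.001 0; 0.7 0.009 -0.001 0 0; 0.7 0.009 -0.001 -0.001 0; 0.7 0.009 -0.001 -0.0025 0; 0.7 0 0 0 0; 0.7 0 0 0 0"

```text
time_s: 15.9
tool_pos: [0.5616, -0.153, 0.244]
orientation: [[-0.994, 0.113, 0.0], [0.113, 0.994, 0.0], [-0.0, 0.0, -1.0]]
contact_force: [-0.2, 3.0, 1.6]
opening: 0.427
grip_force: 21.0
```

play_rows:
  plan: "0.7 0.006 -0.0006 -0.0025 0; 0.7 0.0055 -0.0006 -0.0025 0; 0.7 0.0055 -0.0006 -0.0025 0; 0.7 0.005 -0.0005 -0.003 0; 0.7 0.0045 -0.0005 -0.004 0; 0.7 0.0045 -0.0005 -0.0045 0; 0.7 0 0 0 0; 0.7 0 0 0 0"

```text
time_s: 16.7
tool_pos: [0.592, -0.1563, 0.2248]
orientation: [[-0.994, 0.113, -0.001], [0.113, 0.994, 0.001], [0.001, 0.0, -1.0]]
contact_force: [-2.4, 3.6, -1.5]
opening: 0.422
grip_force: 20.2
```

play_rows:
  plan: "0.7 0.004 -0.0004 -0.005 0; 0.7 0.0035 -0.0004 -0.005 0; 0.7 0.003 -0.0003 -0.004 0; 0.7 0.0015 -0.0002 -0.003 0; 0.7 0 0 0 0; 0.7 0 0 0 0"

```text
time_s: 17.3
tool_pos: [0.604, -0.1575, 0.208]
orientation: [[-0.994, 0.113, -0.0], [0.113, 0.994, 0.001], [0.0, 0.001, -1.0]]
contact_force: [-2.6, 6.2, -0.9]
opening: 0.425
grip_force: 20.1
```

play_rows:
  plan: "0.7 0 0 -0.002 0; 0.7 0 0 -0.002 0; 0.7 0 0 0 0; 0.7 0 0 0 0"

```text
time_s: 17.7
tool_pos: [0.6053, -0.1576, 0.2049]
orientation: [[-0.994, 0.113, 0.003], [0.113, 0.994, 0.0], [-0.002, 0.0, -1.0]]
contact_force: [0.9, 5.0, 1.1]
opening: 0.423
grip_force: 20.1
```

play_rows:
  plan: "0.7 0 0 -0.0015 0; 0.7 0 0 0 0; 0.7 0 0 0 0"

```text
time_s: 18.0
tool_pos: [0.6057, -0.1577, 0.2036]
orientation: [[-0.994, 0.112, 0.003], [0.112, 0.994, -0.0], [-0.003, 0.0, -1.0]]
contact_force: [2.0, 4.1, 1.3]
opening: 0.424
grip_force: 20.2
```

play_rows:
  plan: "0.7 0 0 -0.0015 0; 0.7 0 0 0 0; 0.7 0 0 0 0"

```text
time_s: 18.3
tool_pos: [0.6058, -0.1577, 0.2021]
orientation: [[-0.994, 0.112, 0.004], [0.112, 0.994, -0.0], [-0.004, 0.0, -1.0]]
contact_force: [2.4, 3.7, 1.5]
opening: 0.423
grip_force: 20.2
```

play_rows:
  plan: "0.7 -0.002 0.0002 0 0; 0.7 -0.002 0.0002 0 0; 0.7 0 0 0 0; 0.7 0 0 0 0"

```text
time_s: 18.7
tool_pos: [0.6019, -0.1573, 0.2023]
orientation: [[-0.994, 0.112, 0.004], [0.112, 0.994, -0.0], [-0.004, 0.0, -1.0]]
contact_force: [2.5, 4.3, 1.4]
opening: 0.419
grip_force: 20.3
```

play_rows:
  plan: "0.5 0 0 0 0; 0.4 0 0 0 0; 0.3 0 0 0 0; 0.3 0 0 0 0; 0.3 0 0 0.02 0; 0.3 0 0 0.04 0; 0.3 0 0 0.04 0; 0.3 -0.04 0.004 0.02 0; 1 -0.045 0.005 0.02 0; 1 -0.045 0.005 0 0"

```text
time_s: 19.7
tool_pos: [0.4699, -0.1445, 0.3432]
orientation: [[-0.993, 0.114, 0.004], [0.114, 0.994, -0.001], [-0.004, -0.001, -1.0]]
contact_force: [0.6, -0.8, 0.6]
opening: 0.366
grip_force: 0.0
```

Run:
```python
from h import *
c=eyes.capture("scene"); t=eyes.capture("top")
out=np.zeros((600,800,3),np.uint8)
out[:,:480]=cv2.resize(c["pixels"][180:255,300:360,::-1],(480,600),interpolation=3)
out[:320,480:]=cv2.resize(t["pixels"][160:200,360:400,::-1],(320,320),interpolation=3)
s=bot.read_state(); print(s["tool_pos"],s["opening"],s["contact_force"])
cv2.imwrite("pics/z6.png",out)
```

```text
[ 0.46483083 -0.14444423  0.34163549] 0.19335944143159767 [0.29208205 0.14907673 0.44376343]
```

View pics/z6.png

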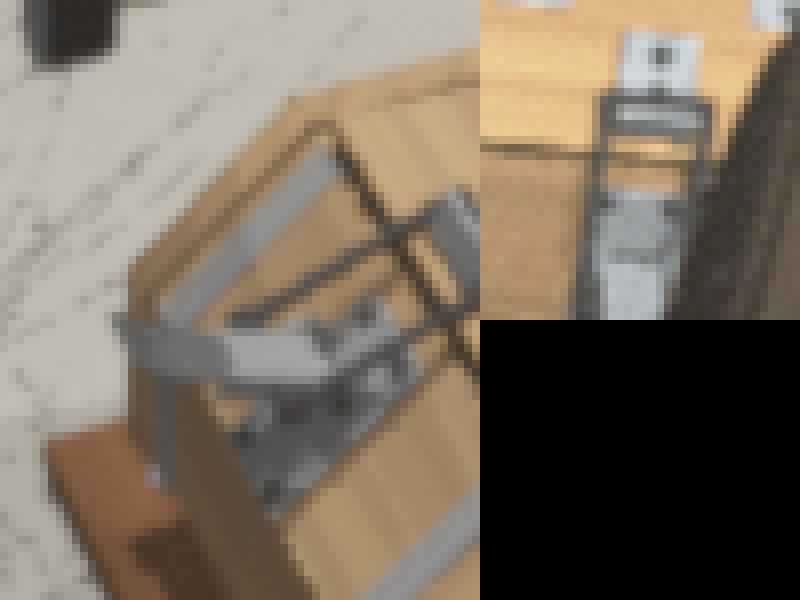

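play_rows:
  plan: "1 0.045 -0.004 0 0; 1 0.003 0 -0.03 0; 1 0 0 -0.035 0; 1 0 0 -0.03 0; 1 0 0 -0.008 0; 1 0 0 0 0; 1 0 0 0 0"

```text
time_s: 20.5
tool_pos: [0.5189, -0.148, 0.2395]
orientation: [[-0.994, 0.113, 0.002], [0.113, 0.994, -0.0], [-0.002, -0.0, -1.0]]
contact_force: [0.1, 0.7, -0.5]
opening: 0.002
grip_force: 0.0
```

play_rows:
  plan: "1 -0.003 0.0003 -0.006 0; 1 -0.002 0.0003 -0.006 0; 1 -0.001 0 -0.006 0; 1 -0.002 0.0002 -0.004 0; 1 0 0 0 0; 1 0 0 0 0"

```text
time_s: 21.1
tool_pos: [0.5101, -0.1467, 0.2161]
orientation: [[-0.994, 0.113, -0.0], [0.113, 0.994, 0.0], [0.0, 0.0, -1.0]]
contact_force: [0.4, -0.1, 0.3]
opening: 0.006
grip_force: 0.0
```

play_rows:
  plan: "1 -0.003 0.0003 -0.003 0; 1 -0.003 0.0003 -0.003 0; 1 -0.003 0.0003 -0.003 0; 1 -0.003 0.0003 -0.003 0; 1 0 0 0 0; 1 0 0 0 0"

```text
time_s: 21.7
tool_pos: [0.4977, -0.1455, 0.204]
orientation: [[-0.994, 0.113, -0.001], [0.113, 0.994, 0.0], [0.001, 0.0, -1.0]]
contact_force: [-0.2, -0.3, 0.5]
opening: 0.004
grip_force: 0.0
```

play_rows:
  plan: "1 -0.001 0 -0.004 0; 1 -0.001 0 -0.004 0; 1 -0.001 0 -0.004 0; 1 -0.001 0.0002 -0.003 0; 1 0 0 0 0; 1 0 0 0 0"

```text
time_s: 22.3
tool_pos: [0.4944, -0.1454, 0.1892]
orientation: [[-0.994, 0.113, 0.0], [0.113, 0.994, -0.0], [-0.0, -0.0, -1.0]]
contact_force: [1.9, -0.8, 0.3]
opening: -0.002
grip_force: 0.8
```

play_rows:
  plan: "1 -0.002 0.0002 -0.002 0; 1 -0.002 0.0002 -0.002 0; 1 -0.002 0.0002 -0.002 0; 1 0 0 0 0; 1 0 0 0 0"

```text
time_s: 22.8
tool_pos: [0.4897, -0.1451, 0.1839]
orientation: [[-0.994, 0.113, 0.003], [0.113, 0.994, -0.001], [-0.003, -0.0, -1.0]]
contact_force: [5.3, -0.4, 4.2]
opening: -0.005
grip_force: 2.4
```

play_rows:
  plan: "1 0.001 0 -0.002 0; 1 0 0 -0.002 0; 1 0 0 -0.002 0; 1 0 0 0 0; 1 0 0 0 0"

```text
time_s: 23.3
tool_pos: [0.4896, -0.145, 0.1774]
orientation: [[-0.994, 0.113, 0.001], [0.113, 0.994, -0.0], [-0.001, -0.0, -1.0]]
contact_force: [2.8, -0.0, 3.7]
opening: 0.0
grip_force: 2.0
```

play_rows:
  plan: "1 0 0 -0.002 0; 1 0 0 -0.002 0; 1 0 0 0 0; 1 0 0 0 0"

```text
time_s: 23.7
tool_pos: [0.4897, -0.145, 0.1734]
orientation: [[-0.994, 0.113, 0.001], [0.113, 0.994, -0.0], [-0.001, -0.0, -1.0]]
contact_force: [3.9, -1.2, 3.0]
opening: -0.0
grip_force: 2.3
```

play_rows:
  plan: "1 0.0005 0 -0.002 0; 1 0.0005 0 -0.002 0; 1 0 0 0 0; 1 0 0 0 0"

```text
time_s: 24.1
tool_pos: [0.4902, -0.1449, 0.1692]
orientation: [[-0.994, 0.113, 0.0], [0.113, 0.994, -0.0], [-0.0, -0.0, -1.0]]
contact_force: [2.7, -1.2, 4.4]
opening: -0.004
grip_force: 2.0
```

play_rows:
  plan: "1 0.0005 0 -0.002 0; 1 0.0005 0 -0.002 0; 1 0 0 0 0; 1 0 0 0 0"

```text
time_s: 24.5
tool_pos: [0.491, -0.145, 0.1652]
orientation: [[-0.994, 0.113, -0.0], [0.113, 0.994, -0.0], [0.0, -0.0, -1.0]]
contact_force: [1.9, -1.8, 4.2]
opening: 0.003
grip_force: 2.2
```

play_rows:
  plan: "1 0.0005 0 -0.002 0; 1 0.0005 0 -0.002 0; 1 0 0 0 0; 1 0 0 0 0"

```text
time_s: 24.9
tool_pos: [0.492, -0.1449, 0.1611]
orientation: [[-0.994, 0.113, -0.0], [0.113, 0.994, -0.0], [0.0, -0.0, -1.0]]
contact_force: [2.4, -2.0, 5.8]
opening: -0.001
grip_force: 2.1
```

play_rows:
  plan: "1 0.001 0 -0.002 0; 1 0.001 0 -0.002 0; 1 0 0 0 0; 1 0 0 0 0"

```text
time_s: 25.3
tool_pos: [0.4934, -0.1446, 0.1568]
orientation: [[-0.994, 0.113, -0.001], [0.113, 0.994, 0.0], [0.001, 0.0, -1.0]]
contact_force: [0.1, -1.2, 3.0]
opening: 0.001
grip_force: 1.3
```

play_rows:
  plan: "1 0.001 0 -0.002 0; 1 0.001 0 -0.002 0; 1 0 0 0 0; 1 0 0 0 0"

```text
time_s: 25.7
tool_pos: [0.4957, -0.1442, 0.1527]
orientation: [[-0.994, 0.113, -0.001], [0.113, 0.994, 0.001], [0.001, 0.001, -1.0]]
contact_force: [-0.5, 0.1, 0.6]
opening: 0.001
grip_force: 0.1
```

play_rows:
  plan: "1 0.001 0 -0.0015 0; 1 0.001 0 -0.0015 0; 1 0 0 0 0; 1 0 0 0 0"

```text
time_s: 26.1
tool_pos: [0.4983, -0.1446, 0.15]
orientation: [[-0.994, 0.113, 0.0], [0.113, 0.994, 0.0], [-0.0, 0.0, -1.0]]
contact_force: [1.6, -0.6, -0.5]
opening: -0.0
grip_force: 0.0
```

play_rows:
  plan: "1 0.001 0 -0.0015 0; 1 0 0 0 0; 1 0 0 0 0"

```text
time_s: 26.4
tool_pos: [0.4993, -0.1447, 0.1486]
orientation: [[-0.994, 0.113, 0.0], [0.113, 0.994, -0.0], [-0.0, -0.0, -1.0]]
contact_force: [0.8, -0.3, 0.7]
opening: 0.002
grip_force: 0.0
```

play_rows:
  plan: "1 0.001 0 -0.0015 0; 1 0.001 0 -0.001 0; 1 0 0 0 0; 1 0 0 0 0"

```text
time_s: 26.8
tool_pos: [0.5009, -0.1448, 0.1463]
orientation: [[-0.994, 0.113, -0.0], [0.113, 0.994, 0.0], [0.0, 0.0, -1.0]]
contact_force: [-2.5, 0.8, 5.2]
opening: -0.001
grip_force: 2.9
```

play_rows:
  plan: "1 0.001 0 -0.001 0; 1 0 0 0 0; 1 0 0 0 0"

```text
time_s: 27.1
tool_pos: [0.5012, -0.1448, 0.1459]
orientation: [[-0.994, 0.114, -0.001], [0.114, 0.994, 0.001], [0.001, 0.001, -1.0]]
contact_force: [-8.8, 1.2, 16.9]
opening: 0.003
grip_force: 9.4
```

play_rows:
  plan: "1 -0.005 0.0005 0.005 0; 1 -0.02 0.002 0.01 0; 1 -0.03 0.003 0.03 0; 1 0 0 0.05 0; 1 0 0 0.05 0; 1 -0.03 0 0.05 0; 1 -0.03 0 0 0; 1 0 0 0 0; 1 0 0 0 0"

```text
time_s: 28.0
tool_pos: [0.3913, -0.139, 0.3331]
orientation: [[-0.994, 0.113, 0.001], [0.113, 0.994, 0.001], [-0.001, 0.001, -1.0]]
contact_force: [-0.3, 0.4, 0.1]
opening: 0.001
grip_force: 0.0
```

Run:
```python
from h import *
c=eyes.capture("scene"); t=eyes.capture("top")
out=np.zeros((600,800,3),np.uint8)
out[:,:500]=cv2.resize(c["pixels"][170:260,300:375,::-1],(500,600),interpolation=3)
out[:300,500:]=cv2.resize(t["pixels"][150:210,350:410,::-1],(300,300),interpolation=3)
s=bot.read_state(); print(s["tool_pos"],s["opening"],s["contact_force"])
cv2.imwrite("pics/z7.png",out)
```

```text
[ 0.39183328 -0.13894075  0.33259361] 0.003756124017672939 [0.30148996 0.12349651 0.47246245]
```

View pics/z7.png

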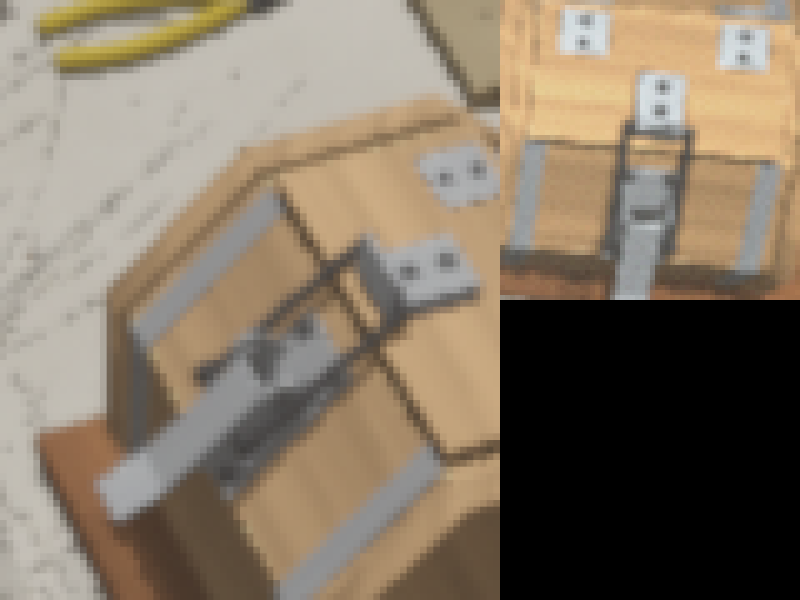

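play_rows:
  plan: "1 0.044 0.0045 0 0; 1 0.044 0.0045 0 0; 1 0.044 0.0045 0 0; 1 0.044 0.0045 0 0; 1 0.0436 0.0046 0 0; 1 0 0 -0.05 0; 1 0 0 -0.05 0; 1 0 0 -0.02 0; 1 0 0 -0.006 0; 1 0 0 0 0"

```text
time_s: 29.1
tool_pos: [0.611, -0.1166, 0.2058]
orientation: [[-0.994, 0.113, -0.002], [0.113, 0.994, -0.001], [0.002, -0.001, -1.0]]
contact_force: [0.1, 0.4, 0.6]
opening: 0.0
grip_force: 0.0
```

play_rows:
  plan: "1 0 0 -0.002 0; 1 0 0 -0.001 0; 1 0 0 -0.001 0; 1 0 0 0 0; 1 0 0 0 0"

```text
time_s: 29.6
tool_pos: [0.6112, -0.1166, 0.2035]
orientation: [[-0.994, 0.113, 0.001], [0.113, 0.994, 0.0], [-0.001, 0.0, -1.0]]
contact_force: [-0.3, 0.6, 0.0]
opening: 0.0
grip_force: 0.0
```

play_rows:
  plan: "1 0 0 -0.001 0; 1 0 0 -0.001 0; 1 0 0 0 0; 1 0 0 0 0"

```text
time_s: 30.0
tool_pos: [0.611, -0.1166, 0.2009]
orientation: [[-0.994, 0.113, -0.0], [0.113, 0.994, 0.0], [0.0, 0.0, -1.0]]
contact_force: [-0.2, -0.9, 0.3]
opening: -0.0
grip_force: 0.0
```

play_rows:
  plan: "1 0 0 -0.001 0; 1 0 0 0 0; 1 0 0 0 0"

```text
time_s: 30.3
tool_pos: [0.611, -0.1166, 0.1999]
orientation: [[-0.994, 0.113, -0.0], [0.113, 0.994, 0.0], [0.0, 0.0, -1.0]]
contact_force: [0.5, 0.3, 0.6]
opening: 0.003
grip_force: 0.0
```

play_rows:
  plan: "1 0 0 0.05 0; 1 0 0 0.05 0; 1 0 0 0.05 0; 1 0 0 0.03 0; 1 0 0 0 0; 1 0 0 0 0"

```text
time_s: 30.9
tool_pos: [0.6111, -0.1167, 0.3803]
orientation: [[-0.994, 0.113, 0.001], [0.113, 0.994, 0.0], [-0.001, 0.0, -1.0]]
contact_force: [-1.0, 0.6, -1.4]
opening: 0.0
grip_force: 0.0
```

```bash
python3 -c "
from rig import bot
print(bot.read_state()['contact_force']); print(bot.close_job())"
```

```text
[-1.03850095  0.63039673 -1.35412965]
the job is handed in; nothing more can be done
None
```

I closed and latched the barrel and handed the job in at about 31 s; the handover returned no verdict. The lid is pulled over 2.5 mm below its free rest on the seal, and the lever met its hard stop with readings peaking at about 19 N (limit 25 N). I did not clearly see the bar behind the hook in the last picture, so I infer it is hooked from the lid being pulled down.

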